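# Pry open the nozzle case and lift out its bin

### The job

The lid of the steel piping-nozzle case has snapped shut: push the palette knife's blade into the slot in the case's front, pry the lid off its catches with it (no fingers on the case while it is shut) and swing the lid up until it stands open. Lay the knife down flat, then lift the nozzle bin upright out of the case and set it on the floor of the empty wooden tray next to the case, letting go only once it stands, with all four nozzles still in it. Leave the bell, the spice jar and the price card in front of that tray where they are.

Things in the scene. Friction and masses are not known exactly. Their poses are not given: they have to be found in the camera images.
- nozzle_case: Steel box fixed to the table, 130 (x) x 160 (y) x 80 mm without its lid. Origin: centre of its underside, z up; the front with the pry slot faces its -x, the lid's hinge lies on the rear top edge (+x). Walls and floor 4 mm. The bin stands in the front bay with 2 mm play all round; behind it a fixed wall 49 mm high and a rear bay with four grey couplers, which stay.
- pry_slot (a point): Centre of the slot's mouth in the outer face of the case's front wall, 76 mm above the table; axes as the case. The slot is a notch in the top of the 4 mm wall under the lid: 50 mm wide (case y), 8 mm high; its sill is 72 mm, the lid's underside 80 mm above the table. Behind the wall the space above 68 mm is free for 100 mm.
- lid_hinge (a point): Middle of the hinge axis, 80 mm above the table at the rear wall of the case; the axis runs along the case's y.
- lid_edge (a point): Middle of the lower front edge of the lid, 130 mm from the hinge axis; moves with the lid.
- case_lid (a joint): Lid angle: 0 shut, 1.57 upright, 1.9 at its stop. The lid is a plate 130 x 160 x 4 mm. Two sprung ball catches hold it shut (about 6 N upward at the front edge frees it) and let go once the front edge has risen about 4 mm; from there it moves stiffly (1 to 2 N at the edge) and stays at any angle.
- palette_knife: Palette knife lying flat, 0.13 kg, 205 mm long: dark wooden handle 18 mm wide, 22 mm high, from x = -84 to +24 mm, then a straight steel blade 24 mm wide, 2.4 mm thick, to its round tip at x = +121 mm. Origin on the handle's underside below the centre of mass (grip here, across y); x points to the tip, z up. Blade's mid-plane 11 mm above the underside.
- knife_tip (a point): Tip of the knife's blade, at mid thickness; axes as the knife.
- nozzle_bin: White plastic bin, 86 (x) x 148 (y) mm, walls 45 mm high, 3 mm thick, about 0.22 kg. Origin: centre of its underside, z up. An upright fin in its x-z plane, 8 mm thick, is the grip: 56 mm long in x, top 64 mm above the underside. In the case it stands on the floor (4 mm up), 16 mm in front of the case's centre, axes as the case.
- nozzle_0: Steel piping nozzle, cone of 25 mm base diameter, 34 mm high, standing loose in the bin; origin at the centre of its base.
- nozzle_1: Steel piping nozzle with a wide mouth, cone of 25 mm base diameter, 31 mm high, standing loose in the bin; origin at the centre of its base.
- nozzle_2: Steel piping nozzle, cone of 28 mm base diameter, 34 mm high, standing loose in the bin; origin at the centre of its base.
- nozzle_3: Steel piping nozzle with a fine mouth, cone of 24 mm base diameter, 33 mm high, standing loose in the bin; origin at the centre of its base.
- tray_near: Empty wooden tray, loose, the one nearer to the case, to its right: 355 (x) x 216 (y) x 36 mm; floor 6 mm thick, rims 9 mm thick and 36 mm high. Origin at the centre of its underside; its long side x lies roughly across the robot's view (along the table).
- call_bell: Counter bell, 76 mm across and 56 mm high, on the raised rear part of the table (50 mm up); bystander. Origin at the centre of its underside.
- spice_jar_1: Glass spice jar with a yellow cap, 42 mm across and 96 mm high, standing beyond the knife, left behind the case; bystander. Origin at the centre of its underside.
- card_f0: Price card standing in a wooden foot, 28 x 58 x 82 mm, in front of the tray at the table's edge; bystander. Origin at the centre of its underside.

How it is judged:
By the outcome, as a careful person would: the job done as asked, in the order asked, and still so for the second after the job is handed in, with the robot touching nothing.
It also fails if it takes over 72 s, if anything falls off the work surface, if the arm or the gripper's body presses on something with over 40 N, if the wrist force passes 120 N, or if a joint passes its speed limit or range.

### The arm

A 6-joint arm with a two-finger parallel gripper is mounted at the origin on a cart in front of the work surface, level with it; the furniture and walls round the work are solid. World frame = base frame: x ahead of the robot, y to its left, z up, the work surface at z = 0. Lengths are in m, angles in rad, forces in N, time in s.
With the tool pointing down it reaches from about 0.375 to 0.9 m from the base axis. Payload 3.1 kg.
Tool frame: the origin (TCP) lies midway between the tips of the shut fingers; the grasp point (between the pads) lies 19 mm behind it; z points along the fingers, y is the line along which they close (so a half turn about z gives the same grasp; the last joint's range is limited). The gripper opens to 87 mm and grips with 3 to 60 N. Pads are 19 mm wide; open, the fingers measure 117 mm over their backs; the gripper's body (75 mm by 190 mm) begins 51 mm behind the grasp point.
Start: joints at [-1.333, 0.527, 1.433, -0, 1.181, -0.178], TCP at [0.252, -0.572, 0.223] pointing down, gripper open.
Joint ranges: [-3.08, 3.08], [-0.75, 2.2], [0.22, 2.44], [-1.43, 4.57], [0, 2.65], [-2.85, 2.85]. Speed limits (rad/s): [2.79, 2.79, 3.14, 3.14, 3.14, 3.14].

### API

Orientations are given as a unit quaternion [x, y, z, w].
In Python, from rig import status, imaging, order gives the robot as it stands.
- The arm moves only by the tool arm_command, never from a script. Its argument "deltas" is one flat list of numbers, 5 for each row, row after row: the opening, from -1 (shut) to 1 (fully open), so that 0 is half open, then the shift along the tool's x, y, z in m, then the turn about the tool's z in rad. In form: [gripper, tx, ty, tz, roll, gripper, tx, ty, tz, roll, ...]. A call has 1 to 12 rows; each row shifts and turns the commanded pose from where the row before left it, along the tool's axes as they then stand; what a row does not reach is not made up. A row lasts 1/8 s, in which the tool goes at most 62.5 mm and 10.7 degrees, less where a joint would pass 70% of its speed; a pose out of reach is approached as far as the arm can. A call with a gripper value outside its range is refused whole. The fingers move at their own pace and stop on an object; "newtons" is the grip in N (left out, the last holds). Time passes only in rows, so rows that do not move let the fingers close. It gives the time, the measured TCP pose, the force, the opening and the grip force at its end, in the units of the state.
- status.get_obs(): the state, without advancing time (a new reading comes with each control period).
- imaging.camera(name): name is "scene" or "top"; returns (picture, depth): 384x512x3 uint8, red, green, blue; 384x512 float32, m along the optical axis (not along the pixel's ray), 0 where there is no reading.
- imaging.camera_params(name): a dict with "intrinsics" (3x3 intrinsics, pixels), "camera_from_world" (4x4, takes a point from world to camera coordinates). Camera axes: x right, y up, looking along -z (the intrinsics and any distortion apply to the point x, -y, -z); pixel columns grow to the right and rows downward; lengths in m; the calibration is good to about 2 mm. A picture is of the moment at which its call begins. camera_params takes no time and is no camera call.
- order.hand_in(): hands the job in; it is judged then, once.
The state is a dict: "time": time; "q": joint angles; "joint_velocities": joint speeds; "joint_torque": joint torques, N m; "position": TCP position; "tool_rot": TCP orientation; "ft_force": force on the tool from outside, world axes, zero at the start; "moment": the same for the moment, N m; "grip_width": finger opening in m; "grip_force": force on a finger pad.
Only numpy, scipy, OpenCV 4.12 (cv2) and the standard library are available. Lean on these libraries where they do the work, as an engineer would, in place of code of your own. Each camera call takes 0.05 s, during which the arm holds its last target. There are 200 camera calls.

## Working session

There is one attempt and no reset: what is moved stays moved. The work goes in short steps, Python scripts to look and compute and a tool call to move; the robot and the scene stay as the last step left them, time stands still between calls to the robot, and variables do not carry over. Pictures are saved under pics/ and viewed, at most 10 in all, crops included, and the job is handed in when it is done.

Besides the shell and the picture viewer there is one more tool, called after "Call:" by a JSON object that holds its "op" and its "data", one argument or row to a line. arm_command: Moves the arm, as the interface text tells. Its arguments: {"type":"object","properties":{"deltas":{"type":"array"},"newtons":{"type":"number"}},"required":["deltas"]}

```bash
mkdir -p pics
cat > h.py <<'E'
import numpy as np, cv2
from rig import status, imaging, order
def cap(n,save=None):
    im,d=imaging.camera(n)
    if save: cv2.imwrite('pics/'+save+'.png',cv2.cvtColor(im,cv2.COLOR_RGB2BGR))
    p=imaging.camera_params(n); np.savez('pics/'+n+'.npz',im=im,d=d,K=p['intrinsics'],T=p['camera_from_world'])
    return im,d
def load(n): return np.load('pics/'+n+'.npz')
def cloud(n):
    z=load(n); d=z['d'];K=z['K'];T=z['T']
    v,u=np.mgrid[:d.shape[0],:d.shape[1]]
    c=np.stack([(u-K[0,2])/K[0,0]*d,-(v-K[1,2])/K[1,1]*d,-d,np.ones_like(d)],-1)
    P=(c@np.linalg.inv(T).T)[...,:3]; P[d==0]=np.nan
    return P
E
python3 - <<'E'
from h import *
for n in('scene','top'):
    cap(n,n+'0'); z=load(n); print(z['K'],z['T'], {k:v for k,v in imaging.camera_params(n).items() if k not in('intrinsics','camera_from_world')})
print(status.get_obs())
E
```

```text
[[362.71460965   0.         261.01922755]
 [  0.         362.71460965 190.9117987 ]
 [  0.           0.           1.        ]] [[-0.89177724 -0.45227976  0.0132809   0.53074531]
 [ 0.23759441 -0.44309086  0.86441852 -0.20233923]
 [-0.38507436  0.77402423  0.50259749 -0.91255198]
 [ 0.          0.          0.          1.        ]] {}
[[490.67562593   0.         264.11674889]
 [  0.         490.67562593 193.18505647]
 [  0.           0.           1.        ]] [[ 0.0099821  -0.99989675  0.01033673  0.03224776]
 [ 0.99093313  0.01127665  0.1338819  -0.59309279]
 [-0.13398464  0.00890658  0.99094338 -1.289873  ]
 [ 0.          0.          0.          1.        ]] {}
{'time': 0.1, 'q': array([-1.33346806e+00,  5.28359948e-01,  1.43376088e+00, -3.08515231e-05,
        1.18141871e+00, -1.78487562e-01]), 'joint_velocities': array([ 0.00088883, -0.00397423, -0.00440822, -0.00079328, -0.00188125,
        0.00023484]), 'joint_torque': array([-7.61899610e-04, -4.40985596e+01, -1.77150160e+01,  6.34347531e-02,
        5.33927442e-02, -4.35102629e-05]), 'position': array([ 0.25232885, -0.57107996,  0.22168187]), 'tool_rot': array([ 9.78463215e-01,  2.06418966e-01, -4.28940742e-05, -9.72601286e-04]), 'ft_force': array([-0.13005796, -0.59485882,  0.70724195]), 'moment': array([-0.05105966,  0.03561023,  0.01599735]), 'grip_force': 0.0, 'grip_width': 0.08686143000789565}
```

View pics/scene0.png

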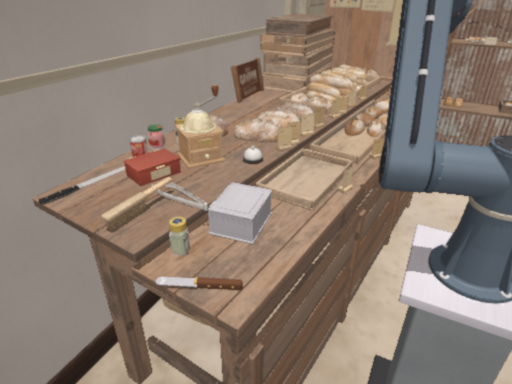

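View pics/top0.png

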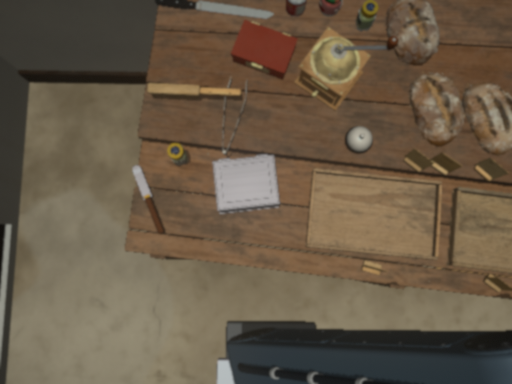

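The scene view shows the case at about (240,212), the knife at (200,283), the tray at (310,178), the jar at (179,236) and the bell at (252,155). In the top view the case spans (213-279, 155-211), the knife runs from its tip at (137,170) to its handle end at (162,232), the tray spans (308-441, 170-258) and the card is at (372,267).

Run:
```python
from h import *
from scipy.spatial.transform import Rotation as R
def rect(Q,name):
    c,(w,h),a=cv2.minAreaRect((Q[:,:2]*1000).astype(np.float32)); print(name,len(Q),'c',np.round(c,1),'wh',round(w,1),round(h,1),'ang',round(a,2),'z',np.round(np.percentile(Q[:,2],[2,50,98])*1000,1))
for n in('top','scene'):
    P=cloud(n).reshape(-1,3); ok=~np.isnan(P[:,0]); P=P[ok]; im=load(n)['im'].reshape(-1,3)[ok].astype(int)
    x,y,z=P.T
    def sel(x0,x1,y0,y1,z0,z1): return (x>x0)&(x<x1)&(y>y0)&(y<y1)&(z>z0)&(z<z1)
    if n=='top': print('table z',np.median(z[sel(.35,.45,.12,.2,-.05,.05)]))
    c=sel(.38,.75,-.1,.26,.074,.095); rect(P[c],n+' lid')
    k=sel(.3,.65,.15,.5,.006,.04); 
    rect(P[k],n+' knife all'); 
    hh=k&(z>.0165); rect(P[hh],n+' handle'); rect(P[k&(z<.015)],n+' blade')
    Q=P[k]; m=Q[:,:2].mean(0); u,s,v=np.linalg.svd(Q[:,:2]-m,full_matrices=False); d=v[0]*np.sign(v[0][0]); t=(Q[:,:2]-m)@d
    H=P[hh][:,:2]; print('axis',np.degrees(np.arctan2(d[1],d[0])),'tip',m+d*t.max(),'end',m+d*t.min(),'handle t',[(m+d*q) for q in np.percentile((H-m)@d,[1,99])],'len',np.ptp(t))
    t=sel(.3,.75,-.62,-.06,.028,.042); rect(P[t],n+' tray rim')
    t=sel(.36,.58,-.5,-.15,.002,.012); print('tray floor z',np.median(P[t][:,2]))
    for nm,b in dict(jar=(.5,.75,.2,.4,.06,.12),bell=(.55,.85,-.3,-.1,.08,.13),card=(.25,.42,-.5,-.15,.05,.1)).items():
        q=sel(*b); 
        if q.sum()>5: rect(P[q],n+' '+nm)
s=status.get_obs(); print(R.from_quat(s['tool_rot']).as_matrix().round(3))
```

```text
table z -0.0009007371626387206
top lid 3151 c [645.4 131.7] wh 202.8 244.7 ang 6.93 z [78.7 84.8 90.8]
top knife all 565 c [531.2 280.1] wh 255.8 221.7 ang 86.13 z [ 6.1 15.2 25. ]
top handle 251 c [534.4 287.8] wh 242.0 119.7 ang 66.97 z [16.9 20.7 26.1]
top blade 279 c [531.2 280.1] wh 255.8 221.7 ang 86.13 z [ 6.1 10.4 14.6]
axis 33.28529242378755 tip [0.64835728 0.40090108] end [0.40066807 0.23829068] handle t [array([0.4780177 , 0.28907147]), array([0.60994532, 0.37568325])] len 0.2962973058108504
top tray rim 2138 c [ 516.7 -337.6] wh 588.3 287.9 ang 83.43 z [28.7 35.5 41.6]
tray floor z 0.00541731807768886
top jar 263 c [708.2 288.6] wh 175.4 70.2 ang 88.86 z [ 61.9  94.2 100.1]
top bell 515 c [ 786.7 -188.5] wh 177.6 62.2 ang 28.89 z [ 80.7  92.7 125.3]
top card 27 c [ 395.8 -253.9] wh 53.0 2.4 ang 74.5 z [52.4 73.9 82. ]
scene lid 1569 c [644.7 129.1] wh 203.7 240.9 ang 7.72 z [75.4 85.7 88.7]
scene knife all 1085 c [597.1 268.1] wh 183.7 220.2 ang 19.07 z [ 6.7 17.6 38.3]
scene handle 575 c [566.4 252.3] wh 112.7 211.7 ang 19.84 z [17.  22.4 39.3]
scene blade 471 c [596.7 269.3] wh 183.2 218.1 ang 18.94 z [ 6.4 12.  14.7]
axis -83.46016179884226 tip [0.58730777 0.15548411] end [0.56019371 0.39199895] handle t [array([0.56329031, 0.36498743]), array([0.58689051, 0.15912392])] len 0.23806394576875572
scene tray rim 1206 c [ 519.5 -340.7] wh 582.2 286.4 ang 83.2 z [28.3 35.  41.6]
tray floor z 0.006381140410406827
scene jar 326 c [694.2 275.8] wh 42.1 42.3 ang 3.44 z [61.2 87.4 98.4]
scene bell 257 c [ 779.7 -170.6] wh 176.4 60.3 ang 45.58 z [ 80.6  93.9 127. ]
scene card 73 c [ 395.4 -254.9] wh 59.6 5.0 ang 75.46 z [51.8 67.1 81.5]
[[ 0.915  0.404 -0.   ]
 [ 0.404 -0.915  0.002]
 [ 0.    -0.002 -1.   ]]
```

```bash
cat >> h.py <<'E'
def comp(P,mask,seed):
    n,l,st,c=cv2.connectedComponentsWithStats(mask.astype(np.uint8),connectivity=4)
    j=min((i for i in range(1,n) if st[i,4]>15),key=lambda i:np.hypot(*(c[i]-seed)))
    return P[l==j]
def rect(Q,name):
    c,(w,h),a=cv2.minAreaRect((Q[:,:2]*1000).astype(np.float32)); print(name,len(Q),'c',np.round(c,1),'wh',round(w,1),round(h,1),'ang',round(a,2),'z',np.round(np.percentile(Q[:,2],[2,50,98])*1000,1),'mean',(Q.mean(0)*1000).round(1))
    return c,a
E
python3 - <<'E'
from h import *
S=dict(top=dict(lid=(246,183),kn=(150,202),tray=(374,214),card=(372,267)),scene=dict(lid=(243,198),kn=(200,283),tray=(310,178),card=(346,187)))
for n in S:
    P=cloud(n); z=P[...,2]; s=S[n]
    Q=comp(P,(z>.076)&(z<.092),s['lid']); rect(Q,n+' lid')
    rgb=load(n)['im'].astype(int)
    Q=comp(P,(z>.006)&(z<.035)&(P[...,0]<.66)&(P[...,1]>.24),s['kn']); rect(Q,n+' knife')
    m=Q[:,:2].mean(0); v=np.linalg.svd(Q[:,:2]-m,full_matrices=False)[2]; d=v[0]*np.sign(v[0][0]); t=(Q[:,:2]-m)@d; w=(Q[:,:2]-m)@[-d[1],d[0]]
    print(' axis',np.degrees(np.arctan2(d[1],d[0])).round(1),'tip',(m+d*t.max()).round(4),'end',(m+d*t.min()).round(4),'len',np.ptp(t).round(3))
    for a in np.arange(t.min(),t.max(),.02):
        k=(t>=a)&(t<a+.02); print('  %.3f n%d w %.4f..%.4f z %.4f xy'%(a-t.min(),k.sum(),w[k].min(),w[k].max(),np.median(Q[k,2])),Q[k,:2].mean(0).round(4))
    Q=comp(P,(z>.026)&(z<.045)&(P[...,1]<-.02)&(P[...,1]>-.42)&(P[...,0]<.63)&(P[...,0]>.38),s['tray']); rect(Q,n+' tray')
    Q=comp(P,(z>.02)&(z<.09)&(P[...,0]<.44),s['card']); rect(Q,n+' card')
E
```

```text
top lid 3090 c [617.8  87.4] wh 137.3 163.4 ang 6.93 z [79.  84.8 90.3] mean [615.1  87.4  84.7]
top knife 543 c [572.3 355.2] wh 194.5 24.4 ang 24.11 z [ 6.9 15.7 24.9] mean [574.8 355.9  15.9]
 axis 24.3 tip [0.6611 0.3949] end [0.4838 0.3148] len 0.195
  0.000 n52 w -0.0076..0.0097 z 0.0196 xy [0.4926 0.3192]
  0.020 n52 w -0.0082..0.0099 z 0.0203 xy [0.5106 0.3272]
  0.040 n55 w -0.0094..0.0103 z 0.0203 xy [0.5294 0.3351]
  0.060 n53 w -0.0083..0.0095 z 0.0199 xy [0.5479 0.3434]
  0.080 n51 w -0.0081..0.0124 z 0.0197 xy [0.5658 0.352 ]
  0.100 n58 w -0.0119..0.0124 z 0.0161 xy [0.5847 0.36  ]
  0.120 n61 w -0.0120..0.0121 z 0.0117 xy [0.6026 0.3685]
  0.140 n62 w -0.0118..0.0112 z 0.0110 xy [0.6206 0.3764]
  0.160 n61 w -0.0121..0.0117 z 0.0114 xy [0.6389 0.3846]
  0.180 n38 w -0.0115..0.0116 z 0.0120 xy [0.6533 0.3925]
top tray 602 c [ 524.7 -255.7] wh 345.0 180.8 ang 84.75 z [27.9 34.9 40.2] mean [ 474.2 -195.5   34.7]
top card 46 c [ 395.3 -253.8] wh 53.1 3.2 ang 75.3 z [20.8 58.2 81.7] mean [ 394.6 -255.5   55.4]
scene lid 1505 c [616.4  87.9] wh 136.6 166.9 ang 7.72 z [77.9 
[... 284 characters left out ...]
z 0.0199 xy [0.5089 0.334 ]
  0.040 n81 w -0.0131..0.0066 z 0.0202 xy [0.5271 0.3412]
  0.060 n85 w -0.0121..0.0065 z 0.0200 xy [0.5451 0.3497]
  0.080 n87 w -0.0119..0.0070 z 0.0200 xy [0.5641 0.3575]
  0.100 n67 w -0.0149..0.0105 z 0.0151 xy [0.5821 0.364 ]
  0.120 n69 w -0.0135..0.0103 z 0.0127 xy [0.602  0.3706]
  0.140 n66 w -0.0153..0.0118 z 0.0130 xy [0.6208 0.3775]
  0.160 n68 w -0.0134..0.0112 z 0.0124 xy [0.6388 0.3859]
  0.180 n44 w -0.0111..0.0109 z 0.0127 xy [0.6532 0.3944]
scene tray 375 c [ 459.7 -213.8] wh 390.9 159.0 ang 58.17 z [26.5 34.4 38.4] mean [ 489.1 -160.3   33.3]
scene card 277 c [ 412.8 -315.8] wh 237.0 54.4 ang 89.98 z [21.  35.5 79.9] mean [ 413.3 -290.1   41.5]
```

Call:
{"op": "arm_command", "data": {
  "deltas": [1, 0.033, -0.036, 0, 0, 1, 0.033, -0.036, 0, 0, 1, 0.033, -0.036, 0, 0, 1, 0.033, -0.036, 0, 0, 1, 0.033, -0.036, 0, 0, 1, 0.033, -0.036, 0, 0, 1, 0.033, -0.036, 0, 0, 1, 0.033, -0.036, 0, 0, 1, 0.033, -0.036, 0, 0, 1, 0.033, -0.036, 0, 0, 1, 0.033, -0.036, 0, 0, 1, 0.033, -0.036, 0, 0],
  "newtons": 60
}}

```text
time: 1.6
position: [0.4404, -0.015, 0.2224]
tool_rot: [0.978, 0.206, -0.0, -0.0]
ft_force: [0.4, -0.3, 0.3]
grip_width: 0.0869
grip_force: 0.0
```

Call:
{"op": "arm_command", "data": {
  "deltas": [1, 0.033, -0.036, 0, 0, 1, 0.033, -0.036, 0, 0, 1, 0.033, -0.036, 0, 0, 1, 0.033, -0.036, 0, 0, 1, 0.033, -0.036, 0, 0, 1, 0.033, -0.036, 0, 0, 1, 0.033, -0.036, 0, 0, 1, 0.033, -0.036, 0, 0, 1, 0, 0, 0, 0, 1, 0, 0, 0, 0]
}}

```text
time: 2.85
position: [0.5645, 0.3529, 0.2217]
tool_rot: [0.978, 0.207, -0.001, 0.001]
ft_force: [0.5, -0.1, -0.8]
grip_width: 0.087
grip_force: 0.0
```

```bash
cat >> h.py <<'E'
from scipy.spatial.transform import Rotation as R
def st():
    s=status.get_obs(); M=R.from_quat(s['tool_rot']).as_matrix(); s['M']=M; s['head']=np.degrees(np.arctan2(M[1,0],M[0,0])); return s
def to(x,y,z,head=None):
    "tool-frame shift from the present pose (turn listed separately)"
    s=st(); d=s['M'].T@(np.array([x,y,z])-s['position']); print('shift',d.round(4),'roll',None if head is None else np.radians(s['head']-head).round(4),'|at',s['position'].round(4),'head',s['head'].round(2),'F',s['ft_force'].round(2),'w',round(s['grip_width'],4),'gf',s['grip_force'],'t',s['time'], 'q',s['q'].round(2))
E
python3 -c "
from h import *
to(.563,.351,.003,24.1)"
```

```text
shift [-0.0016  0.001   0.2187] roll -0.0044 |at [0.5645 0.3529 0.2217] head 23.85 F [ 0.52 -0.12 -0.75] w 0.087 gf 0.0 t 2.85 q [ 0.39  0.59  1.32 -0.    1.24  1.55]
```

Call:
{"op": "arm_command", "data": {
  "deltas": [1, -0.002, 0.001, 0.05, 0, 1, 0, 0, 0.05, 0, 1, 0, 0, 0.05, 0, 1, 0, 0, 0.04, 0, 1, 0, 0, 0.02, 0, 1, 0, 0, 0.008, 0, 1, 0, 0, 0, 0, -1, 0, 0, 0, 0, -1, 0, 0, 0, 0, -1, 0, 0, 0, 0, -1, 0, 0, 0, 0, -1, 0, 0, 0, 0],
  "newtons": 60
}}

```text
time: 4.35
position: [0.564, 0.3518, 0.0046]
tool_rot: [0.978, 0.206, 0.0, 0.0]
ft_force: [0.2, -1.3, 0.1]
grip_width: 0.045
grip_force: 0.0
```

```bash
python3 -c "
from h import *
to(.563,.351,.15,7.2)"
```

```text
shift [-0.0012  0.0004 -0.1454] roll 0.2902 |at [0.564  0.3518 0.0046] head 23.83 F [ 0.22 -1.26  0.07] w 0.045 gf 0.0 t 4.35 q [ 0.39  0.86  1.46 -0.    0.83  1.54]
```

Call:
{"op": "arm_command", "data": {
  "deltas": [-1, 0, 0, 0, 0, -1, 0, 0, 0, 0, -1, 0, 0, 0, 0, -1, 0, 0, 0, 0, -1, 0, 0, 0, 0]
}}

```text
time: 4.97
position: [0.5639, 0.3518, 0.0045]
tool_rot: [0.978, 0.206, -0.0, -0.0]
ft_force: [0.1, 0.0, -0.9]
grip_width: 0.0174
grip_force: 60.0
```

Call:
{"op": "arm_command", "data": {
  "deltas": [-1, 0, 0, -0.02, 0, -1, 0, 0, -0.04, 0, -1, 0, 0, -0.045, 0, -1, 0, 0, -0.04, 0, -1, -0.01, 0, 0, 0.1, -1, -0.01, 0, 0, 0.1, -1, 0, 0, 0, 0.09, -1, 0, 0, 0, 0]
}}

```text
time: 5.98
position: [0.5454, 0.3447, 0.1509]
tool_rot: [0.998, 0.063, 0.001, -0.0]
ft_force: [-0.7, 0.2, -1.2]
grip_width: 0.0173
grip_force: 60.0
```

Run:
```python
from h import *
to(.563,.351,.15,7.2)
for n in('top','scene'):
    cap(n,n+'1'); P=cloud(n);p=st()['position']; d=P-p
    h=np.radians(st()['head']); a=d[...,0]*np.cos(h)+d[...,1]*np.sin(h); b=-d[...,0]*np.sin(h)+d[...,1]*np.cos(h)
    m=(np.abs(b)<.03)&(a>.025)&(a<.14)&(np.abs(d[...,2])<.06)
    A=a[m];B=b[m];Z=d[...,2][m]; print(n,m.sum(),'tip',np.percentile(A,[97,100]))
    for q in np.arange(.025,.135,.015):
        k=(A>=q)&(A<q+.015)
        if k.sum()>3: print(round(q,3),k.sum(),'b',B[k].mean().round(4),'z',np.median(Z[k]).round(4))
    x=P[...,0];
```

```text
shift [ 0.0182 -0.004   0.0009] roll 0.0013 |at [0.5454 0.3447 0.1509] head 7.27 F [-0.67  0.18 -1.22] w 0.0173 gf 59.998324513435364 t 5.975 q [ 0.39  0.64  1.45 -0.    1.06  1.83]
top 209 tip [0.11318303 0.11593009]
0.04 6 b -0.0072 z 0.009
0.055 40 b -0.005 z 0.0075
0.07 49 b -0.0029 z 0.0073
0.085 59 b -0.0011 z 0.0074
0.1 53 b -0.0009 z 0.0079
scene 51 tip [0.11542147 0.11607718]
0.085 9 b 0.0081 z 0.0079
0.1 38 b 0.0013 z 0.0085
```

```bash
python3 -c "
from h import *
to(.3967,.0597,.0695,7.2)"
```

```text
shift [-0.1839  0.2639  0.0806] roll 0.0016 |at [0.5455 0.3447 0.1504] head 7.29 F [ 0.38  0.29 -0.26] w 0.0177 gf 59.997859597206116 t 6.075 q [0.39 0.64 1.45 0.   1.06 1.83]
```

View pics/scene1.png

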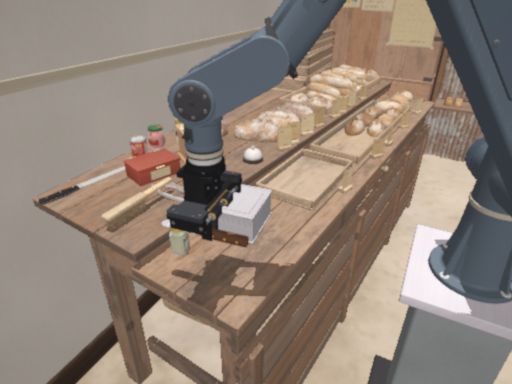

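The knife is held level, with its handle at about (230,238), and the jar at (179,242) is undisturbed. I'm moving to just in front of the slot.

Call:
{"op": "arm_command", "data": {
  "deltas": [-1, -0.023, 0.033, 0, 0, -1, -0.023, 0.033, 0, 0, -1, -0.023, 0.033, 0, 0, -1, -0.023, 0.033, 0, 0, -1, -0.023, 0.033, 0, 0, -1, -0.023, 0.033, 0, 0, -1, -0.023, 0.033, 0, 0, -1, -0.023, 0.033, 0, 0, -1, 0, 0, 0.03, 0, -1, 0, 0, 0.03, 0, -1, 0, 0, 0.02, 0, -1, 0, 0, 0, 0]
}}

```text
time: 7.58
position: [0.3957, 0.0596, 0.0689]
tool_rot: [0.998, 0.063, -0.001, -0.0]
ft_force: [-0.3, 0.5, -1.1]
grip_width: 0.0178
grip_force: 60.0
```

Run:
```python
from h import *
for n in('top','scene'):
    im,d=cap(n,n+'2'); P=cloud(n);p=st()['position']; d=P-p
    h=np.radians(st()['head']); a=d[...,0]*np.cos(h)+d[...,1]*np.sin(h); b=-d[...,0]*np.sin(h)+d[...,1]*np.cos(h)
    m=(np.abs(b)<.03)&(a>.025)&(a<.137)&(np.abs(d[...,2])<.04)
    A=a[m];B=b[m];Z=d[...,2][m]; print(n,m.sum(),'tip',np.percentile(A,[97,100]))
    for q in np.arange(.025,.135,.015):
        k=(A>=q)&(A<q+.015)
        if k.sum()>3: print(round(q,3),k.sum(),'b',B[k].mean().round(4),'z',np.median(Z[k]).round(4))
    z=P[...,2]; Q=comp(P,(z>.076)&(z<.092)&(P[...,0]>.535)&(P[...,0]<.72),dict(top=(246,183),scene=(243,198))[n]); c,ang=rect(Q,n+' lid')
    # front wall
    hh=np.radians(7.2); e=(P[...,0]-.617)*np.cos(hh)+(P[...,1]-.0876)*np.sin(hh); f=-(P[...,0]-.617)*np.sin(hh)+(P[...,1]-.0876)*np.cos(hh)
    w=(z>.01)&(z<.07)&(e<-.05)&(e>-.08)&(abs(f)<.07); print('front wall e',w.sum(),np.percentile(e[w],[10,50,90]) if w.sum() else '')
    w=(z>.083)&(abs(e)<.075)&(abs(f)<.1)&(z<.09); print('e',np.percentile(e[w],[.5,2,98,99.5]).round(4),'f',np.percentile(f[w],[.5,2,98,99.5]).round(4))
    if n=='scene': cv2.imwrite('pics/crop2.png',cv2.resize(cv2.cvtColor(im,cv2.COLOR_RGB2BGR)[160:290,170:330],None,fx=4,fy=4,interpolation=cv2.INTER_CUBIC))
to(.4166,.0622,.0695,7.2)
```

```text
top 249 tip [0.11153481 0.11590954]
0.04 42 b -0.0016 z 0.0063
0.055 52 b -0.0006 z 0.0064
0.07 55 b -0.0007 z 0.0065
0.085 53 b -0.001 z 0.0063
0.1 46 b -0.0004 z 0.0068
top lid 3096 c [617.6  87.4] wh 137.6 163.2 ang 7.0 z [79.1 84.7 90.4] mean [615.3  87.3  84.7]
front wall e 123 [-0.06664144 -0.06626202 -0.06583012]
e [-0.0674 -0.0654  0.061   0.0637] f [-0.0805 -0.0783  0.0783  0.0806]
scene 163 tip [0.11106868 0.11619112]
0.025 24 b 0.0036 z 0.0074
0.04 24 b 0.0028 z 0.0077
0.055 30 b 0.0004 z 0.0074
0.07 29 b 0.001 z 0.008
0.085 29 b -0.0001 z 0.0074
0.1 26 b 0.0003 z 0.0077
scene lid 1506 c [617.2  87.3] wh 136.7 168.1 ang 6.85 z [77.7 85.9 88.6] mean [611.3  98.5  85.4]
front wall e 277 [-0.06663447 -0.06591773 -0.06527038]
e [-0.0678 -0.0661  0.0612  0.064 ] f [-0.0807 -0.0775  0.081   0.0825]
shift [ 0.0202 -0.      0.0005] roll 0.0008 |at [0.3966 0.0596 0.07  ] head 7.24 F [ 0.47 -0.25 -1.68] w 0.0175 gf 59.997825622558594 t 7.675 q [-0.13  0.55  2.12 -0.    0.48  1.31]
```

View pics/crop2.png

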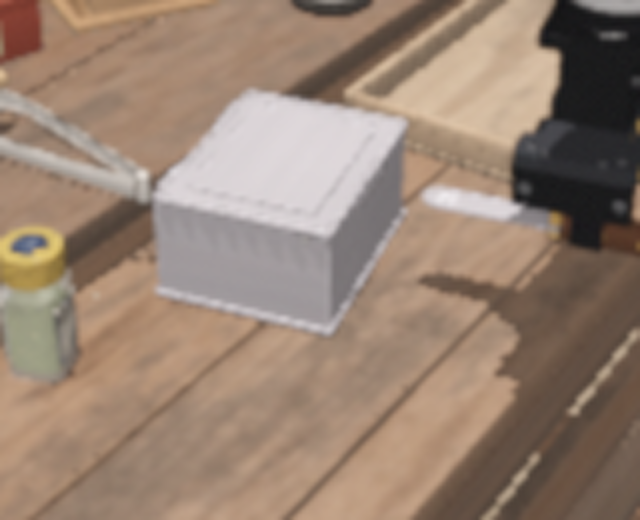

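The crop shows the blade level, pointing at the front of the case with its tip at crop pixel (425,195). The gap to the slot is about 39 mm. Measured against the lid in both views, the blade sits about 2 mm low.

Call:
{"op": "arm_command", "data": {
  "deltas": [-1, 0, 0, -0.002, 0, -1, 0.015, 0, 0, 0, -1, 0.015, 0, 0, 0, -1, 0.008, 0, 0, 0, -1, 0.004, 0, 0, 0, -1, 0.004, 0, 0, 0, -1, 0.004, 0, 0, 0, -1, 0, 0, 0, 0]
}}

```text
time: 8.68
position: [0.4457, 0.0659, 0.0715]
tool_rot: [0.998, 0.063, 0.0, 0.0]
ft_force: [-0.5, -0.2, -1.7]
grip_width: 0.0174
grip_force: 60.0
```

Call:
{"op": "arm_command", "data": {
  "deltas": [-1, 0.005, 0, 0, 0, -1, 0.005, 0, 0, 0, -1, 0, 0, 0, 0]
}}

```text
time: 9.05
position: [0.4563, 0.0671, 0.0716]
tool_rot: [0.998, 0.063, 0.001, 0.0]
ft_force: [0.5, -0.8, -0.7]
grip_width: 0.0174
grip_force: 60.0
```

Call:
{"op": "arm_command", "data": {
  "deltas": [-1, 0, 0, -0.003, 0, -1, 0, 0, -0.002, 0, -1, 0, 0, 0, 0]
}}

```text
time: 9.43
position: [0.4554, 0.0672, 0.0764]
tool_rot: [0.998, 0.063, -0.0, -0.0]
ft_force: [2.8, -0.1, -7.5]
grip_width: 0.0176
grip_force: 60.0
```

Call:
{"op": "arm_command", "data": {
  "deltas": [-1, 0, 0, -0.002, 0, -1, 0, 0, -0.002, 0, -1, 0, 0, 0, 0]
}}

```text
time: 9.8
position: [0.4557, 0.0672, 0.0807]
tool_rot: [0.998, 0.063, 0.0, 0.0]
ft_force: [3.6, -0.1, -7.7]
grip_width: 0.0177
grip_force: 60.0
```

```bash
cat >> h.py <<'E'
def lid():
    for n in('top','scene'):
        cap(n); P=cloud(n); hh=np.radians(7.1); e=(P[...,0]-.616)*np.cos(hh)+(P[...,1]-.0874)*np.sin(hh); f=-(P[...,0]-.616)*np.sin(hh)+(P[...,1]-.0874)*np.cos(hh)
        for f0 in(-.06,.06):
            m=(abs(f-f0)<.012)&(abs(e)<.1)&(P[...,2]>.06)
            print(n,f0,[(q,(np.median(P[...,2][m&(abs(e-q)<.008)])*1000).round(1)) for q in(-.055,-.03,0,.03,.055) if (m&(abs(e-q)<.008)).sum()>3])
def knife():
    p=st()['position'];h=np.radians(st()['head'])
    for n in('top','scene'):
        cap(n); d=cloud(n)-p; a=d[...,0]*np.cos(h)+d[...,1]*np.sin(h); b=-d[...,0]*np.sin(h)+d[...,1]*np.cos(h)
        print(n,[(q.round(3),(np.median(d[...,2][k])*1000).round(1)) for q in np.arange(-.07,.12,.015) for k in [(abs(b)<.011)&(a>q)&(a<q+.015)&(abs(d[...,2])<.05)] if k.sum()>3])
E
python3 -c "
from h import *
lid();knife();to(.4563,.0671,.0716)"
```

```text
top -0.06 [(-0.055, np.float64(83.4)), (-0.03, np.float64(85.5)), (0, np.float64(85.1)), (0.03, np.float64(85.0)), (0.055, np.float64(83.1))]
top 0.06 [(-0.055, np.float64(84.8)), (-0.03, np.float64(85.0)), (0, np.float64(84.8)), (0.03, np.float64(84.2)), (0.055, np.float64(82.1))]
scene -0.06 [(-0.055, np.float64(85.2)), (-0.03, np.float64(86.7)), (0, np.float64(86.7)), (0.03, np.float64(86.8)), (0.055, np.float64(84.7))]
scene 0.06 [(-0.055, np.float64(85.5)), (-0.03, np.float64(87.0)), (0, np.float64(86.7)), (0.03, np.float64(86.2)), (0.055, np.float64(84.8))]
top [(np.float64(-0.055), np.float64(20.7)), (np.float64(0.05), np.float64(1.5)), (np.float64(0.065), np.float64(1.0)), (np.float64(0.08), np.float64(0.3)), (np.float64(0.095), np.float64(3.6)), (np.float64(0.11), np.float64(5.4))]
scene [(np.float64(-0.07), np.float64(17.2)), (np.float64(-0.055), np.float64(16.1)), (np.float64(-0.04), np.float64(15.7)), (np.float64(-0.025), np.float64(10.5)), (np.float64(0.005), np.float64(8.4)), (np.float64(0.02), np.float64(5.8)), (np.float64(0.035), np.float64(4.8)), (np.float64(0.05), np.float64(3.5)), (np.float64(0.065), np.float64(2.6)), (np.float64(0.08), np.float64(1.3)), (np.float64(0.095), np.float64(-16.0)), (np.float64(0.11), np.float64(6.1))]
shift [0.0009 0.0002 0.009 ] roll None |at [0.4553 0.0672 0.0806] head 7.21 F [ 3.37  0.34 -6.47] w 0.0175 gf 59.997761249542236 t 10.0 q [-0.1   0.56  1.96 -0.    0.62  1.35]
```

The blade pitched about 4° tip-down in the grip and the lid is still shut. I'll go lower and deeper so the lid's front edge bears on the blade with a shorter lever.

Call:
{"op": "arm_command", "data": {
  "deltas": [-1, 0, 0, 0.006, 0, -1, 0, 0, 0, 0, -1, 0.01, 0, 0, 0, -1, 0.01, 0, 0, 0, -1, 0.01, 0, 0, 0, -1, 0.01, 0, 0, 0, -1, 0.008, 0, 0, 0, -1, 0.007, 0, 0, 0, -1, 0, 0, 0, 0]
}}

```text
time: 11.12
position: [0.5107, 0.0741, 0.0745]
tool_rot: [0.998, 0.063, 0.0, 0.0]
ft_force: [-0.2, 0.2, -1.6]
grip_width: 0.0175
grip_force: 60.0
```

Call:
{"op": "arm_command", "data": {
  "deltas": [-1, 0, 0, -0.003, 0, -1, 0, 0, -0.002, 0, -1, 0, 0, -0.002, 0, -1, 0, 0, 0, 0]
}}

```text
time: 11.62
position: [0.5098, 0.0741, 0.0821]
tool_rot: [0.998, 0.063, -0.0, 0.0]
ft_force: [0.7, -0.9, -0.5]
grip_width: 0.0176
grip_force: 60.0
```

Call:
{"op": "arm_command", "data": {
  "deltas": [-1, 0, 0, -0.002, 0, -1, 0, 0, -0.002, 0, -1, 0, 0, -0.002, 0, -1, 0, 0, 0, 0]
}}

```text
time: 12.12
position: [0.51, 0.0741, 0.0876]
tool_rot: [0.998, 0.063, -0.0, -0.0]
ft_force: [1.3, 0.3, -5.1]
grip_width: 0.0173
grip_force: 60.0
```

```bash
python3 -c "
from h import *
lid();knife();to(.4563,.0671,.0716)"
```

```text
top -0.06 [(-0.055, np.float64(95.8)), (-0.03, np.float64(96.0)), (0, np.float64(93.0)), (0.03, np.float64(89.3)), (0.055, np.float64(84.8))]
top 0.06 [(0, np.float64(92.7)), (0.03, np.float64(88.9)), (0.055, np.float64(84.9))]
scene -0.06 [(0, np.float64(94.3)), (0.03, np.float64(91.1)), (0.055, np.float64(85.4))]
scene 0.06 [(-0.055, np.float64(98.1)), (-0.03, np.float64(97.3)), (0, np.float64(93.8)), (0.03, np.float64(90.8)), (0.055, np.float64(86.0))]
top [(np.float64(-0.04), np.float64(17.9)), (np.float64(0.08), np.float64(8.1)), (np.float64(0.095), np.float64(6.0)), (np.float64(0.11), np.float64(5.8))]
scene [(np.float64(-0.07), np.float64(17.9)), (np.float64(-0.055), np.float64(15.7)), (np.float64(-0.04), np.float64(14.4)), (np.float64(-0.025), np.float64(12.8)), (np.float64(0.005), np.float64(6.4)), (np.float64(0.02), np.float64(6.4)), (np.float64(0.035), np.float64(-14.1)), (np.float64(0.05), np.float64(11.2)), (np.float64(0.065), np.float64(10.0)), (np.float64(0.08), np.float64(9.9)), (np.float64(0.095), np.float64(7.5)), (np.float64(0.11), np.float64(5.7))]
shift [-0.0542  0.0002  0.0159] roll None |at [0.51   0.0741 0.0875] head 7.21 F [ 1.6   0.55 -4.97] w 0.0173 gf 59.99832808971405 t 12.325 q [-0.07  0.59  1.82  0.    0.73  1.37]
```

The catches have let go and the lid stands at about 7°. Next I back the tip out towards the lid's edge and swing the lid up along the arc.

Call:
{"op": "arm_command", "data": {
  "deltas": [-1, -0.013, 0, 0, 0, -1, -0.013, 0, 0, 0, -1, -0.013, 0, 0, 0, -1, -0.013, 0, 0, 0, -1, 0, 0, -0.008, 0, -1, 0.002, 0, -0.01, 0, -1, 0.002, 0, -0.01, 0, -1, 0.004, 0, -0.01, 0, -1, 0.004, 0, -0.01, 0, -1, 0.006, 0, -0.009, 0, -1, 0.006, 0, -0.009, 0, -1, 0, 0, 0, 0]
}}

```text
time: 13.82
position: [0.4842, 0.0705, 0.1546]
tool_rot: [0.998, 0.063, 0.002, 0.0]
ft_force: [-0.1, -0.7, -0.8]
grip_width: 0.0177
grip_force: 60.0
```

Run:
```python
from h import *
lid();knife();to(.4563,.0671,.0716)
im,d=cap('scene')
cv2.imwrite('pics/crop3.png',cv2.resize(cv2.cvtColor(im,cv2.COLOR_RGB2BGR)[130:270,170:340],None,fx=4,fy=4,interpolation=cv2.INTER_CUBIC))
```

```text
top -0.06 [(-0.055, np.float64(77.0)), (-0.03, np.float64(169.4)), (0, np.float64(146.2)), (0.03, np.float64(119.8)), (0.055, np.float64(94.8))]
top 0.06 [(-0.03, np.float64(169.6)), (0, np.float64(147.8)), (0.03, np.float64(119.4)), (0.055, np.float64(97.6))]
scene -0.06 [(-0.03, np.float64(170.3)), (0.03, np.float64(119.1))]
scene 0.06 [(-0.03, np.float64(172.0)), (0, np.float64(148.9)), (0.03, np.float64(118.5)), (0.055, np.float64(78.5))]
top [(np.float64(-0.07), np.float64(20.4)), (np.float64(-0.055), np.float64(18.2)), (np.float64(-0.04), np.float64(19.2)), (np.float64(0.065), np.float64(2.7)), (np.float64(0.08), np.float64(1.6)), (np.float64(0.095), np.float64(2.2)), (np.float64(0.11), np.float64(7.7))]
scene [(np.float64(-0.07), np.float64(14.7)), (np.float64(-0.055), np.float64(14.9)), (np.float64(-0.04), np.float64(13.1)), (np.float64(-0.025), np.float64(13.5)), (np.float64(0.005), np.float64(9.1)), (np.float64(0.02), np.float64(6.4)), (np.float64(0.035), np.float64(5.2)), (np.float64(0.05), np.float64(4.1)), (np.float64(0.065), np.float64(3.3)), (np.float64(0.08), np.float64(2.5)), (np.float64(0.095), np.float64(1.8)), (np.float64(0.11), np.float64(6.9))]
shift [-0.0264  0.0001  0.0819] roll None |at [0.4824 0.0705 0.1535] head 7.2 F [ 0.4  -0.48 -0.87] w 0.0174 gf 59.99953866004944 t 14.025 q [-0.08  0.45  1.84  0.    0.85  1.36]
```

View pics/crop3.png

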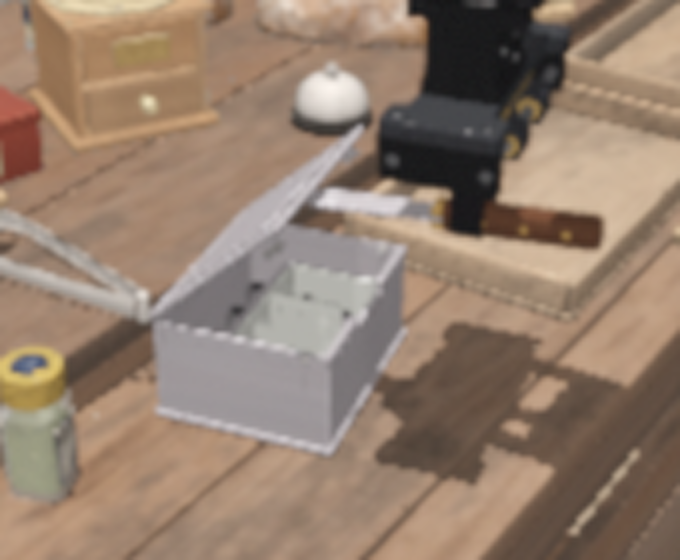

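The lid is at about 40°, with the blade under it at (330,200). The bin with its fin and nozzles is visible inside, and I carry on pushing the lid up.

Call:
{"op": "arm_command", "data": {
  "deltas": [-1, 0.008, 0, -0.007, 0, -1, 0.008, 0, -0.007, 0, -1, 0.009, 0, -0.006, 0, -1, 0.009, 0, -0.005, 0, -1, 0.01, 0, -0.004, 0, -1, 0.01, 0, -0.003, 0, -1, 0.01, 0, -0.002, 0, -1, 0.011, 0, 0, 0, -1, 0.01, 0, 0, 0, -1, 0.008, 0, 0, 0, -1, 0.006, 0, 0, 0, -1, 0, 0, 0, 0]
}}

```text
time: 15.58
position: [0.5811, 0.0831, 0.1874]
tool_rot: [0.998, 0.063, 0.0, -0.0]
ft_force: [-0.1, -0.4, -1.5]
grip_width: 0.0178
grip_force: 60.0
```

```bash
cat >> h.py <<'E'
def lid2():
    for n in('top','scene'):
        cap(n); P=cloud(n); hh=np.radians(7.1); e=(P[...,0]-.616)*np.cos(hh)+(P[...,1]-.0874)*np.sin(hh); f=-(P[...,0]-.616)*np.sin(hh)+(P[...,1]-.0874)*np.cos(hh)
        z=P[...,2]
        for f0 in(-.06,.06): print(n,f0,[(q,(np.median(e[m])*1000).round(1)) for q in(.1,.13,.16,.19,.205) for m in[(abs(f-f0)<.015)&(abs(z-q)<.006)&(e>.01)&(e<.16)] if m.sum()>2])
E
python3 - <<'E'
from h import *
lid2();to(.4563,.0671,.0716)
E
```

```text
top -0.06 [(0.16, np.float64(77.6)), (0.19, np.float64(82.0)), (0.205, np.float64(85.0))]
top 0.06 [(0.205, np.float64(86.8))]
scene -0.06 [(0.1, np.float64(68.2)), (0.13, np.float64(72.8)), (0.16, np.float64(77.7)), (0.19, np.float64(81.2)), (0.205, np.float64(84.6))]
scene 0.06 [(0.1, np.float64(68.3)), (0.13, np.float64(72.9)), (0.16, np.float64(77.5)), (0.19, np.float64(81.9)), (0.205, np.float64(84.7))]
shift [-0.1255  0.0002  0.1159] roll None |at [0.5807 0.083  0.1876] head 7.21 F [ 0.63 -0.67 -0.32] w 0.0173 gf 59.99954581260681 t 15.675 q [-0.05  0.52  1.57  0.    1.06  1.4 ]
```

The lid leans about 9° past upright (1.73 rad) and stays there. Now I take the knife back to its free spot on the table.

Call:
{"op": "arm_command", "data": {
  "deltas": [-1, -0.02, 0, 0, 0, -1, -0.03, 0, 0, 0, -1, -0.03, 0, 0, 0, -1, 0.013, -0.038, 0, 0, -1, 0.013, -0.038, 0, 0, -1, 0.013, -0.038, 0, 0, -1, 0.013, -0.038, 0, 0, -1, 0.013, -0.038, 0, -0.05, -1, 0.013, -0.038, 0, -0.05, -1, 0.013, -0.038, 0, -0.05, -1, 0, 0, 0.03, -0.07, -1, 0, 0, 0.03, -0.07]
}}

```text
time: 17.18
position: [0.5522, 0.3503, 0.1274]
tool_rot: [0.978, 0.208, 0.001, -0.0]
ft_force: [0.4, -0.3, -1.8]
grip_width: 0.0172
grip_force: 60.0
```

Run:
```python
from h import *
lid2();to(.56,.350,.02,24);knife()
```

```text
top -0.06 [(0.1, np.float64(68.5)), (0.13, np.float64(72.4)), (0.16, np.float64(77.3)), (0.19, np.float64(82.1)), (0.205, np.float64(85.2))]
top 0.06 [(0.1, np.float64(68.0)), (0.13, np.float64(72.9)), (0.16, np.float64(77.3)), (0.19, np.float64(82.3)), (0.205, np.float64(85.7))]
scene -0.06 [(0.1, np.float64(68.3)), (0.13, np.float64(72.9)), (0.16, np.float64(77.5)), (0.19, np.float64(81.8)), (0.205, np.float64(84.3))]
scene 0.06 []
shift [0.0115 0.0029 0.1039] roll -0.0028 |at [0.5491 0.3483 0.124 ] head 23.84 F [-0.45  0.21 -0.87] w 0.0173 gf 59.99869644641876 t 17.275 q [0.39 0.68 1.44 0.   1.03 1.55]
top [(np.float64(-0.07), np.float64(19.2)), (np.float64(-0.055), np.float64(18.6)), (np.float64(-0.04), np.float64(15.8))]
scene [(np.float64(-0.07), np.float64(18.8)), (np.float64(-0.055), np.float64(17.9)), (np.float64(-0.04), np.float64(17.1)), (np.float64(-0.025), np.float64(8.8)), (np.float64(0.005), np.float64(4.9)), (np.float64(0.02), np.float64(8.0)), (np.float64(0.035), np.float64(6.8)), (np.float64(0.05), np.float64(5.8)), (np.float64(0.065), np.float64(5.4)), (np.float64(0.08), np.float64(4.7)), (np.float64(0.095), np.float64(3.6)), (np.float64(0.11), np.float64(2.9))]
```

Call:
{"op": "arm_command", "data": {
  "deltas": [-1, 0, 0, 0.04, 0, -1, 0, 0, 0.035, 0, -1, 0, 0, 0.025, 0, -1, 0, 0, 0.012, 0, -1, 0, 0, 0.004, 0, -1, 0, 0, 0, 0]
}}

```text
time: 18.12
position: [0.553, 0.3496, 0.0127]
tool_rot: [0.978, 0.206, 0.001, -0.0]
ft_force: [-0.0, -0.1, -1.6]
grip_width: 0.0176
grip_force: 60.0
```

Call:
{"op": "arm_command", "data": {
  "deltas": [-1, 0, 0, 0, 0, -1, 0, 0, 0.001, 0, -1, 0, 0, 0.001, 0, -1, 0, 0, 0.001, 0, -1, 0, 0, 0, 0],
  "newtons": 4
}}

```text
time: 18.75
position: [0.5519, 0.3492, 0.0084]
tool_rot: [0.978, 0.206, -0.0, 0.0]
ft_force: [0.7, -0.4, -1.8]
grip_width: 0.018
grip_force: 4.0
```

Run:
```python
from h import *
to(.56,.350,.005,24);knife()
```

```text
shift [0.0077 0.0026 0.0034] roll -0.003 |at [0.5519 0.3492 0.0084] head 23.83 F [ 0.7  -0.44 -1.81] w 0.018 gf 3.9985401928424835 t 18.75 q [0.39 0.84 1.49 0.   0.81 1.55]
top [(np.float64(-0.07), np.float64(17.7)), (np.float64(-0.055), np.float64(17.0)), (np.float64(-0.04), np.float64(9.0))]
scene [(np.float64(-0.07), np.float64(12.6)), (np.float64(-0.055), np.float64(11.8)), (np.float64(-0.04), np.float64(13.7)), (np.float64(-0.025), np.float64(1.3)), (np.float64(-0.01), np.float64(-8.8)), (np.float64(0.02), np.float64(-8.7)), (np.float64(0.035), np.float64(-8.7)), (np.float64(0.05), np.float64(-8.1)), (np.float64(0.065), np.float64(3.0)), (np.float64(0.08), np.float64(2.2)), (np.float64(0.095), np.float64(0.8)), (np.float64(0.11), np.float64(-14.8))]
```

Call:
{"op": "arm_command", "data": {
  "deltas": [-1, 0, 0, 0.0015, 0, -1, 0, 0, 0.0015, 0, -1, 0, 0, 0.001, 0, -1, 0, 0, 0, 0, -0.3, 0, 0, 0, 0, -0.3, 0, 0, 0, 0, -0.3, 0, 0, 0, 0, -0.3, 0, 0, 0, 0, -0.3, 0, 0, -0.02, 0, -0.3, 0, 0, -0.05, 0, -0.3, 0, 0, -0.06, 0, -0.3, 0, 0, -0.05, 0]
}}

```text
time: 20.35
position: [0.5526, 0.3495, 0.1886]
tool_rot: [0.978, 0.206, 0.002, -0.0]
ft_force: [-0.1, -0.2, 0.0]
grip_width: 0.0303
grip_force: 0.0
```

Call:
{"op": "arm_command", "data": {
  "deltas": [-0.3, -0.03, 0.03, -0.03, 0, -0.3, -0.03, 0.03, 0, 0, -0.3, -0.03, 0.03, 0, 0, -0.3, -0.03, 0.03, 0, 0, -0.3, 0, 0, 0, 0]
}}

```text
time: 20.98
position: [0.4895, 0.1891, 0.2159]
tool_rot: [0.979, 0.205, 0.0, 0.0]
ft_force: [1.2, 0.7, 0.7]
grip_width: 0.0303
grip_force: 0.0
```

Run:
```python
from h import *
im,d=cap('top'); a=cv2.resize(cv2.cvtColor(im,cv2.COLOR_RGB2BGR)[130:260,120:300],None,fx=4,fy=4,interpolation=cv2.INTER_CUBIC); cv2.imwrite('pics/crop4.png',a)
cap('scene','scene4')
for n,s in(('top',(150,202)),('scene',(200,283))):
    P=cloud(n);z=P[...,2]; Q=comp(P,(z>.006)&(z<.05)&(P[...,0]<.66)&(P[...,1]>.24),s); rect(Q,n+' knife')
    # bin features
    hh=np.radians(7.1); e=(P[...,0]-.616)*np.cos(hh)+(P[...,1]-.0874)*np.sin(hh); f=-(P[...,0]-.616)*np.sin(hh)+(P[...,1]-.0874)*np.cos(hh)
    m=(e>-.055)&(e<.025)&(abs(f)<.03)&(z>.056)&(z<.08)
    if m.sum()>3: print(n,'fin',m.sum(),'e',np.percentile(e[m],[2,50,98]).round(4),'f',np.percentile(f[m],[5,50,95]).round(4),'z',np.percentile(z[m],[5,50,95]).round(4))
to(.6,.0854,.2,7.1)
```

```text
top knife 225 c [621.8 379.3] wh 78.4 24.6 ang 23.65 z [ 6.8 11.6 16.6] mean [621.2 378.9  11.6]
top fin 64 e [-0.0437 -0.0189  0.0083] f [-0.0041 -0.0007  0.0031] z [0.0619 0.0659 0.0706]
scene knife 768 c [563.9 356.3] wh 202.8 28.4 ang 21.28 z [ 7.1 13.9 24. ] mean [557.3 355.   15.8]
scene fin 84 e [-0.0431 -0.0166  0.0089] f [-0.0009  0.0025  0.0057] z [0.0566 0.0644 0.069 ]
shift [0.0567 0.1405 0.0161] roll 0.2908 |at [0.4915 0.1911 0.2159] head 23.76 F [-0.05  0.98  0.45] w 0.0306 gf 0.0 t 21.075 q [0.16 0.4  1.69 0.   1.05 1.31]
```

View pics/crop4.png

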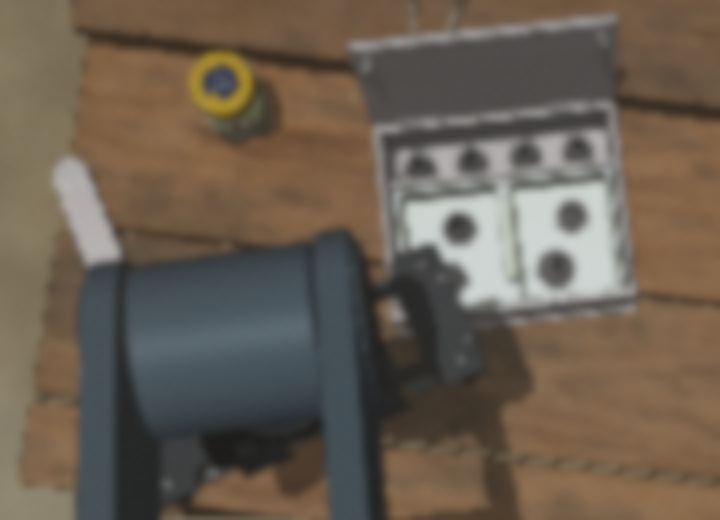

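The crop shows the knife lying flat (blade z about 11.6 mm), the lid open, the fin at (510,235) and nozzles at (460,228), (570,215) and (555,268), with the fourth partly hidden near (455,280). I'm moving above the fin and measuring the tray.

Call:
{"op": "arm_command", "data": {
  "deltas": [-0.3, 0.014, 0.035, 0, 0, -0.3, 0.014, 0.035, 0, 0, -0.3, 0.014, 0.035, 0, 0, -0.3, 0.014, 0.035, 0, 0, -0.3, 0, 0, 0.03, 0.1, -0.3, 0, 0, 0.03, 0.1, -0.3, 0, 0, 0.03, 0.091, -0.3, 0, 0, 0, 0],
  "newtons": 40
}}

```text
time: 22.08
position: [0.5974, 0.0867, 0.1225]
tool_rot: [0.998, 0.064, -0.002, -0.0]
ft_force: [-0.1, -0.6, -0.1]
grip_width: 0.0304
grip_force: 0.0
```

Run:
```python
from h import *
to(.5986,.0857,.047,7.1)
P=cloud('scene')
for n,s in(('top',(374,214)),('scene',(310,178))):
    z=load(n); 
    for nm in [n]:
        cap(n,n+'5'); P=cloud(n); z=P[...,2]
        m=(z>.001)&(z<.013)&(P[...,0]>.36)&(P[...,0]<.66)&(P[...,1]<-.05)&(P[...,1]>-.5)
        n_,l,stt,c=cv2.connectedComponentsWithStats(cv2.erode(m.astype(np.uint8),np.ones((3,3))),connectivity=4); j=1+np.argmax(stt[1:,4]); print(n,stt[j],c[j]); Q=P[l==j]; print('rect floor'); rect(Q,n)
        m2=(z>.03)&(z<.041)&(P[...,0]>.36)&(P[...,0]<.66)&(P[...,1]<-.04)&(P[...,1]>-.46)
        Q=P[m2]; print('rim x',np.percentile(Q[:,0],[1,10,90,99]).round(3),'y',np.percentile(Q[:,1],[1,99]).round(3))
        for y0 in(-.15,-.25,-.35):
            k=abs(Q[:,1]-y0)<.01; xs=np.sort(Q[k,0]); print(y0,[ (g.min().round(3),g.max().round(3)) for g in np.split(xs,np.where(np.diff(xs)>.03)[0]+1)])
        for x0 in(.45,.5,.55):
            k=abs(Q[:,0]-x0)<.01; xs=np.sort(Q[k,1]); print(x0,[ (g.min().round(3),g.max().round(3)) for g in np.split(xs,np.where(np.diff(xs)>.03)[0]+1)])
```

```text
shift [0.0014 0.0012 0.0755] roll 0.0032 |at [0.5974 0.0867 0.1225] head 7.29 F [-0.13 -0.57 -0.12] w 0.0304 gf 0.0 t 22.075 q [-0.04  0.63  1.57  0.    0.95  1.4 ]
top [ 313  175  122   81 3906] [376.67101895 213.24321557]
rect floor
top 3906 c [ 542.5 -266.1] wh 334.4 193.2 ang 84.77 z [ 1.4  5.5 11. ] mean [ 545.1 -274.1    5.6]
rim x [0.421 0.432 0.651 0.659] y [-0.445 -0.08 ]
-0.15 [(np.float64(0.444), np.float64(0.452)), (np.float64(0.651), np.float64(0.66))]
-0.25 [(np.float64(0.395), np.float64(0.398)), (np.float64(0.435), np.float64(0.443)), (np.float64(0.642), np.float64(0.65))]
-0.35 [(np.float64(0.425), np.float64(0.433)), (np.float64(0.632), np.float64(0.66))]
0.45 [(np.float64(-0.431), np.float64(-0.422)), (np.float64(-0.274), np.float64(-0.078))]
0.5 [(np.float64(-0.436), np.float64(-0.429)), (np.float64(-0.089), np.float64(-0.081))]
0.55 [(np.float64(-0.44), np.float64(-0.432)), (np.float64(-0.092), np.float64(-0.086))]
scene [ 268  155   75   43 1648] [306.14745146 175.85254854]
rect floor
scene 1648 c [ 551.4 -291.1] wh 291.3 176.2 ang 84.69 z [3.7 6.5 8.9] mean [ 549.2 -278.6    6.4]
rim x [0.391 0.43  0.652 0.659] y [-0.445 -0.077]
-0.15 [(np.float64(0.443), np.float64(0.45)), (np.float64(0.651), np.float64(0.658))]
-0.25 [(np.float64(0.395), np.float64(0.399)), (np.float64(0.433), np.float64(0.441)), (np.float64(0.641), np.float64(0.65))]
-0.35 [(np.float64(0.425), np.float64(0.434)), (np.float64(0.631), np.float64(0.66))]
0.45 [(np.float64(-0.433), np.float64(-0.423)), (np.float64(-0.245), np.float64(-0.076))]
0.5 [(np.float64(-0.437), np.float64(-0.425)), (np.float64(-0.089), np.float64(-0.079))]
0.55 [(np.float64(-0.442), np.float64(-0.432)), (np.float64(-0.094), np.float64(-0.083))]
```

Call:
{"op": "arm_command", "data": {
  "deltas": [-0.3, 0.001, 0.001, 0.03, 0.003, -0.3, 0, 0, 0.025, 0, -0.3, 0, 0, 0.014, 0, -0.3, 0, 0, 0.006, 0, -0.3, 0, 0, 0, 0, -1, 0, 0, 0, 0, -1, 0, 0, 0, 0, -1, 0, 0, 0, 0, -1, 0, 0, 0, 0, -1, 0, 0, 0, 0, -1, 0, 0, 0, 0]
}}

```text
time: 23.55
position: [0.5999, 0.0849, 0.05]
tool_rot: [0.998, 0.061, 0.0, -0.0]
ft_force: [-0.5, 1.2, 4.4]
grip_width: 0.0076
grip_force: 40.0
```

Run:
```python
from h import *
to(.5425,-.25,.2,-5.3)
```

```text
shift [-0.0975  0.3254 -0.1501] roll 0.2143 |at [0.5999 0.0849 0.05  ] head 6.98 F [-0.53  1.21  4.37] w 0.0076 gf 40.00121712684631 t 23.55 q [-0.04  0.73  1.61  0.    0.8   1.4 ]
```

Call:
{"op": "arm_command", "data": {
  "deltas": [-1, 0, 0, -0.004, 0, -1, 0, 0, -0.008, 0, -1, 0, 0, -0.012, 0, -1, 0, 0, -0.015, 0, -1, 0, 0, -0.015, 0, -1, 0, 0, -0.015, 0, -1, 0, 0, -0.015, 0, -1, 0, 0, -0.015, 0, -1, 0, 0, -0.012, 0, -1, 0, 0, -0.008, 0, -1, 0, 0, -0.004, 0, -1, 0, 0, 0, 0]
}}

```text
time: 25.05
position: [0.5996, 0.0847, 0.1726]
tool_rot: [0.998, 0.061, -0.0, 0.0]
ft_force: [-0.2, -0.1, -3.1]
grip_width: 0.0079
grip_force: 40.0
```

Run:
```python
from h import *
to(.5425,-.25,.172,-5.3)
s=st()
im,d=cap('scene'); P=cloud('scene'); u,v=281,180
cv2.imwrite('pics/crop6.png',cv2.resize(cv2.cvtColor(im,cv2.COLOR_RGB2BGR)[90:250,160:330],None,fx=4,fy=4,interpolation=cv2.INTER_CUBIC))
z=P[...,2]-s['position'][2]; h=np.radians(s['head']); dd=P-s['position']; a=dd[...,0]*np.cos(h)+dd[...,1]*np.sin(h); b=-dd[...,0]*np.sin(h)+dd[...,1]*np.cos(h)
m=(abs(a)<.06)&(abs(b-.074)<.012)&(z<0)&(z>-.07); print('left wall rel TCP z',np.percentile(z[m],[1,50,99]).round(4), 'a',np.percentile(a[m],[1,99]).round(4),'b',np.percentile(b[m],[5,50]).round(4))
```

```text
shift [-0.0973  0.3252  0.0006] roll 0.2143 |at [0.5996 0.0847 0.1726] head 6.98 F [-0.21 -0.06 -3.1 ] w 0.0079 gf 39.99919831752777 t 25.05 q [-0.04  0.56  1.53 -0.    1.05  1.4 ]
left wall rel TCP z [-0.0452 -0.0216 -0.0008] a [-0.0433  0.0419] b [0.0697 0.0727]
```

View pics/crop6.png

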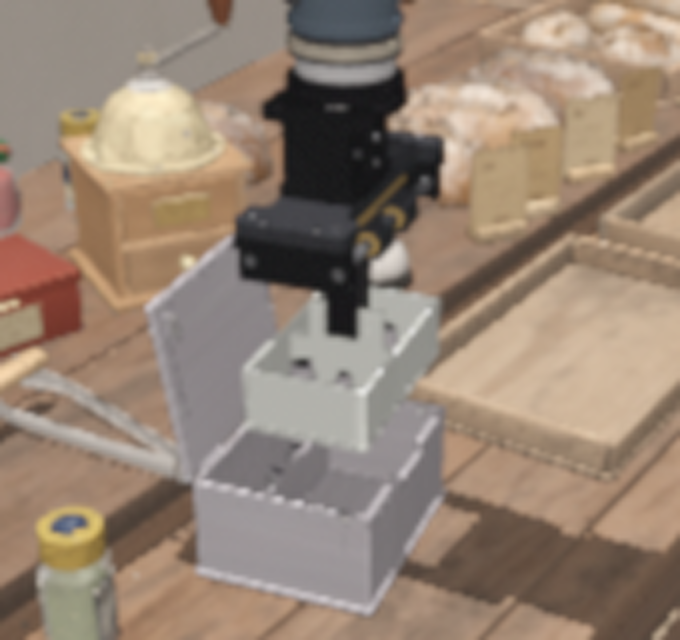

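The bin hangs level with the nozzles in it, and the case below is empty at the front. I'm carrying it gently over the tray.

Call:
{"op": "arm_command", "data": {
  "deltas": [-1, -0.003, 0.009, 0, 0, -1, -0.006, 0.018, 0, 0, -1, -0.009, 0.03, 0, 0, -1, -0.009, 0.03, 0, 0, -1, -0.009, 0.03, 0, 0, -1, -0.009, 0.03, 0, 0, -1, -0.009, 0.03, 0, 0, -1, -0.009, 0.03, 0, 0, -1, -0.009, 0.03, 0, 0, -1, -0.009, 0.03, 0, 0, -1, -0.009, 0.03, 0, 0, -1, -0.006, 0.018, 0, 0]
}}

```text
time: 26.6
position: [0.5416, -0.2422, 0.1724]
tool_rot: [0.998, 0.06, -0.0, 0.0]
ft_force: [0.1, -0.1, -2.0]
grip_width: 0.0079
grip_force: 40.0
```

Call:
{"op": "arm_command", "data": {
  "deltas": [-1, -0.003, 0.009, 0, 0, -1, 0, 0, 0.003, 0.03, -1, 0, 0, 0.006, 0.05, -1, 0, 0, 0.01, 0.055, -1, 0, 0, 0.015, 0.05, -1, 0, 0, 0.015, 0.03, -1, 0, 0, 0.015, 0, -1, 0, 0, 0.012, 0, -1, 0, 0, 0.008, 0, -1, 0, 0, 0.004, 0, -1, 0, 0, 0, 0]
}}

```text
time: 27.98
position: [0.5407, -0.249, 0.0845]
tool_rot: [0.999, -0.047, -0.0, -0.0]
ft_force: [-0.4, -0.1, -3.3]
grip_width: 0.0078
grip_force: 40.0
```

Run:
```python
from h import *
to(.5425,-.25,.053,-5.3)
```

```text
shift [0.0018 0.0008 0.0315] roll -0.0008 |at [ 0.5407 -0.249   0.0845] head -5.34 F [-0.38 -0.11 -3.27] w 0.0078 gf 39.99926447868347 t 27.975 q [-0.62  0.67  1.62  0.    0.85  1.04]
```

Call:
{"op": "arm_command", "data": {
  "deltas": [-1, 0, 0, 0.006, 0, -1, 0, 0, 0.008, 0, -1, 0, 0, 0.007, 0, -1, 0, 0, 0.005, 0, -1, 0, 0, 0.003, 0, -1, 0, 0, 0.001, 0, -1, 0, 0, 0, 0]
}}

```text
time: 28.85
position: [0.5408, -0.249, 0.0546]
tool_rot: [0.999, -0.047, 0.0, 0.0]
ft_force: [-0.3, 0.4, -2.9]
grip_width: 0.0079
grip_force: 40.0
```

Call:
{"op": "arm_command", "data": {
  "deltas": [-1, 0, 0, 0.001, 0, -1, 0, 0, 0.001, 0, -1, 0, 0, 0.0005, 0, -1, 0, 0, 0, 0]
}}

```text
time: 29.35
position: [0.5407, -0.2489, 0.0521]
tool_rot: [0.999, -0.047, 0.0, 0.0]
ft_force: [-0.2, 0.2, -2.0]
grip_width: 0.0076
grip_force: 40.0
```

Call:
{"op": "arm_command", "data": {
  "deltas": [-1, 0, 0, 0.0007, 0, -1, 0, 0, 0.0007, 0, -1, 0, 0, 0, 0]
}}

```text
time: 29.72
position: [0.5407, -0.2489, 0.0521]
tool_rot: [0.999, -0.047, 0.0, 0.0]
ft_force: [-3.1, 0.6, 7.7]
grip_width: 0.0075
grip_force: 40.0
```

The bin is standing on the tray floor: the TCP has stopped dropping and the force now pushes up. I'm releasing it.

Call:
{"op": "arm_command", "data": {
  "deltas": [-1, 0, 0, -0.0007, 0, -0.5, 0, 0, 0, 0, -0.5, 0, 0, 0, 0, -0.5, 0, 0, 0, 0, -0.5, 0, 0, 0, 0, -0.5, 0, 0, -0.01, 0, -0.5, 0, 0, -0.02, 0, -0.5, 0, 0, -0.04, 0, -0.5, 0, 0, -0.05, 0, -0.5, 0, 0, -0.05, 0]
}}

```text
time: 30.98
position: [0.5405, -0.2488, 0.2234]
tool_rot: [0.999, -0.047, 0.0, 0.0]
ft_force: [1.0, -0.3, -0.6]
grip_width: 0.0218
grip_force: 0.0
```

Call:
{"op": "arm_command", "data": {
  "deltas": [-0.5, -0.03, 0.05, 0, 0, -0.5, -0.03, 0.05, 0, 0, -0.5, -0.03, 0.05, 0, 0, -0.5, -0.03, 0.05, 0, 0, -0.5, -0.03, 0.05, 0, 0, -0.5, 0, 0, 0, 0]
}}

```text
time: 31.72
position: [0.3655, -0.4879, 0.2221]
tool_rot: [0.999, -0.05, 0.0, 0.001]
ft_force: [0.3, 0.6, 1.0]
grip_width: 0.022
grip_force: 0.0
```

Run:
```python
from h import *
lid2(); to(.5,-.4,.2)
im,d=cap('top','top7'); im2,_=cap('scene')
a=cv2.cvtColor(im,cv2.COLOR_RGB2BGR)[110:280,120:460]; b=cv2.cvtColor(im2,cv2.COLOR_RGB2BGR)[130:300,140:380]
cv2.imwrite('pics/crop7.png',np.vstack([cv2.resize(a,(600,300),interpolation=cv2.INTER_CUBIC),cv2.resize(b,(424,300),interpolation=cv2.INTER_CUBIC)[:, :424] if 0 else np.hstack([cv2.resize(b,(424,300),interpolation=cv2.INTER_CUBIC),np.zeros((300,176,3),np.uint8)])]))
```

```text
top -0.06 [(0.1, np.float64(68.0)), (0.13, np.float64(72.3)), (0.16, np.float64(77.4)), (0.19, np.float64(82.0)), (0.205, np.float64(84.8))]
top 0.06 [(0.1, np.float64(68.2)), (0.13, np.float64(73.4)), (0.16, np.float64(77.2)), (0.19, np.float64(81.8)), (0.205, np.float64(85.8))]
scene -0.06 [(0.1, np.float64(67.5)), (0.13, np.float64(72.9)), (0.16, np.float64(77.3)), (0.19, np.float64(81.1)), (0.205, np.float64(84.9))]
scene 0.06 [(0.1, np.float64(68.1)), (0.13, np.float64(73.1)), (0.16, np.float64(77.6)), (0.19, np.float64(81.4)), (0.205, np.float64(84.5))]
shift [ 0.1238 -0.096   0.0217] roll None |at [ 0.3677 -0.4838  0.2216] head -5.44 F [0.01 1.17 0.  ] w 0.0219 gf 0.0 t 31.825 q [-1.11  0.51  1.48  0.    1.16  0.56]
```

View pics/crop7.png

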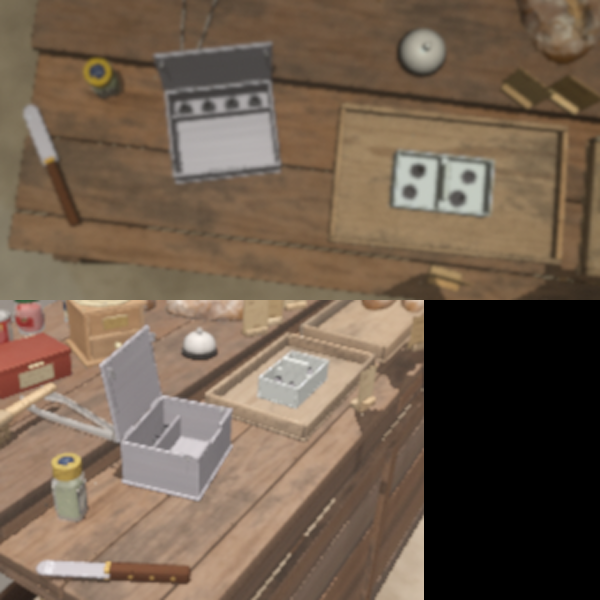

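The picture shows the bin standing in the tray at (442,183) with all four nozzles upright, the lid open, and the knife flat at (52,165). The jar, bell and card are where they were, and the arm is clear of everything.

```bash
python3 -c "
from h import *
print(order.hand_in())"
```

```text
the job is handed in; nothing more can be done
None
```

The job is handed in at about 32 s: the lid was pried off with the knife and stands open, the knife lies flat, and the bin stands in the near tray with all four nozzles in it; the bell, jar and card look undisturbed in the last picture.

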